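# Balance a loaded centrifuge rotor

## Robot

A 6-joint arm with a two-finger parallel gripper is mounted at the origin on a cart in front of the work surface, level with it; the furniture and walls round the work are solid. World frame = base frame: x ahead of the robot, y to its left, z up, the work surface at z = 0. Lengths are in m, angles in degrees, forces in N, time in s.
With the tool pointing down it reaches from about 0.425 to 1.125 m from the base axis. Payload 14.9 kg.
Tool frame: the origin (TCP) lies at the very end of the fingers, on their centre line; the grasp point (between the pads) lies 19 mm behind it; y points along the fingers, x is the direction in which the jaws open and shut, and the axes are right-handed (so a half turn about y gives the same grasp; the last joint's range is limited). The gripper opens to 91 mm and grips with 3 to 60 N. Pads are 32 mm wide; open, the fingers measure 118 mm over their backs; the gripper's body (76 mm by 178 mm) begins 60 mm behind the grasp point.
Start: joints at [63.982, 21.709, 99.362, -0, 58.929, -1.908], TCP at [0.286, 0.639, 0.214] pointing down, gripper open.
Joint ranges: [-158.91, 158.91], [-42.39, 125.64], [0.06, 152.35], [-60.88, 240.88], [17.5, 164.5], [-176.32, 176.32]. Speed limits (degrees/s): [108.29, 108.29, 136.94, 180, 180, 180].

## Interface

Orientations are given as a 3x3 rotation matrix whose columns are the frame's x, y, z axes.
In Python, from rig import r, viewer gives the robot as it stands. The module is installed in compiled form; this text tells all that it offers.
- The arm moves only by the shell command python3 -m handwheel 'ROWS' [FORCE]. ROWS is JSON, a list of rows, each an object of numbers: "gripper": the closure, from -1 (fully open) to 1 (shut); "x", "y", "z": the shift along the tool's x, y, z as a fraction of full scale; "twist": the turn about the tool's y as a fraction of full scale. In form: [{"gripper": .., "x": .., "y": .., "z": .., "twist": ..}, ...]. A call has exactly 5 rows; each row shifts and turns the commanded pose from where the row before left it, along the tool's axes as they then stand; what a row does not reach is not made up. Full scale, the value 1, is 1 m for a shift and 60 degrees for a turn. A row lasts 1/8 s, in which the tool goes at most 62.5 mm and 10.7 degrees, less where a joint would pass 70% of its speed; a pose out of reach is approached as far as the arm can. A call with a number of a shift or a turn outside -1 to 1 is refused whole. A call with a gripper value outside its range is refused whole. The fingers move at their own pace and stop on an object; FORCE is the grip in N (left out, the last holds). Time passes only in rows, so rows that do not move let the fingers close, or fill a call up. It gives the time, the measured TCP pose, the force and the opening at its end, in the units of the state.
- r.get_obs(): the state, without advancing time (a new reading comes with each control period).
- viewer.snapshot(name): name is "scene" or "side" or "wrist"; returns a dict with "color" (420x560x3 uint8, blue, green, red), "z_map" (420x560 float32, m along the optical axis (not along the pixel's ray), 0 where there is no reading), "fx", "fy", "cx", "cy" (pixels), "R" (3x3) and "t" (3): a world point X has camera coordinates R X + t; the wrist camera has in their place "mount" (4x4, takes a point from camera to tool coordinates, whose origin is the TCP and whose axes are the tool frame's). Camera axes: x right, y down, z forward; pixel columns grow to the right and rows downward; lengths in m; the calibration is good to about 2 mm. A picture is of the moment at which its call begins: read the wrist's pose just before it.
- r.sign_off(): hands the job in, once; it reports no verdict.
Trained networks look in a picture, given as the dict that the camera call returned (one of the last four; its "shot" number tells which), for a name from the list of things; names that differ only in an ending like _2 or _b are one class to them, and where a whole thing is asked for, a point or a joint stands for the part that bears it (a point fixed in the world has none). Each returns a list of dicts, best first, with "conf" (0 to 1); they miss things now and then, are a little off and sometimes report something else, mostly with a low value. They report only what shows in the picture. A call takes as long as a camera call. They do not tell look-alikes from the thing itself.
- viewer.look_for(picture, label): "position" ([column, row] in pixels, amid what is visible of it).
- viewer.silhouettes(picture, label): "region" (420x560 bool, what is visible of it) and "position" ([column, row] in pixels, amid what is visible of it).
- viewer.place_of(picture, label): "position" ([column, row] in pixels: a listed point, or the origin of a listed thing).
The state is a dict: "time": time; "joints": joint angles; "qd": joint speeds; "effort": joint torques, N m; "ee_pos": TCP position; "tool_rot": TCP orientation; "ft_force": force on the tool from outside, world axes, zero at the start; "wrist_torque": the same for the moment, N m; "gripper_width": finger opening in m.
Only numpy, scipy, OpenCV 4.12 (cv2) and the standard library are available. Lean on these libraries where they do the work, as an engineer would, in place of code of your own. Each camera call takes 0.05 s, during which the arm holds its last target. There are 200 camera calls.

## Task

The six-place centrifuge rotor has been loaded out of balance: change the bottles over so that the two bottles of each size (two tall, two middle-high, two squat) stand in buckets directly opposite each other, every bottle upright and fully down in a bucket of its own. All the buckets are taken, so a bottle may wait on the free half of the white tray meanwhile; do not tip any bottle over, and leave the swab tube on the tray and the blue wash bottle where they are.

Things in the scene. Friction and masses are not known exactly. Their poses are not given: they have to be found in the camera images.
- rotor: Fixed six-bucket grey metal rotor on a stand; origin on the bench under its axis. Buckets on a 90 mm radius, at 0, 60 .. 300 deg from its x; all hold a bottle at the start. Bucket floor at z 34 mm, bore 51 mm wide, flaring over the top 8 mm to 63 mm; rim at z 62 mm, 70 mm across outside. Hub lower than the rims but for its central nut (26 mm wide, top z 68 mm). Fingers fit best along the radius.
- tray: Shallow white tray lying flat, fixed, 227 (its x) by 307 (its y) mm, rim 28 mm high, flat floor 3 mm above the bench, inner floor about 196 by 276 mm. Origin: centre of its underside. The swab tube lies in the +y half; the half towards -y is free, and its middle (x = 0, y = -60 mm) is a good place to stand a bottle.
- swab_tube: Capped plastic swab tube, 17 x 104 x 17 mm, long axis its y, lying on the tray's floor. Origin: centre of its underside. A bystander.
- wash_bottle: Blue wash bottle, 54 mm wide, 120 mm high, standing on the bench behind the work. Origin: centre of its underside. A bystander.
- tall_bottle_1: Tall plastic bottle with a shoulder and a narrow white screw cap: body 45 mm across up to 68 mm high, cap 29 mm across from 80 to the top at 99 mm; 140 g. One of two alike. Stands upright; origin: centre of its underside, z up along its axis.
- tall_bottle_2: Tall plastic bottle with a shoulder and a narrow white screw cap: body 45 mm across up to 68 mm high, cap 29 mm across from 80 to the top at 99 mm; 140 g. One of two alike. Stands upright; origin: centre of its underside, z up along its axis.
- jar_1: Middle-high sample jar with a plain wide white cap: 45 mm across over its whole height of 78 mm; 110 g. One of two alike. Stands upright; origin: centre of its underside, z up along its axis.
- jar_2: Middle-high sample jar with a plain wide white cap: 45 mm across over its whole height of 78 mm; 110 g. One of two alike. Stands upright; origin: centre of its underside, z up along its axis.
- squat_pot_1: Squat plastic pot with a wide white cap that bears a raised cross-shaped grip: 45 mm across up to 54 mm high, the cross is 32 mm across and ends at 60 mm; 90 g. One of two alike. Stands upright; origin: centre of its underside, z up along its axis.
- squat_pot_2: Squat plastic pot with a wide white cap that bears a raised cross-shaped grip: 45 mm across up to 54 mm high, the cross is 32 mm across and ends at 60 mm; 90 g. One of two alike. Stands upright; origin: centre of its underside, z up along its axis.
Mind the look-alikes: they are no part of the job. What is shaped like the squat_pot_1 but black or pink is not meant.

How it is judged (in metres and radians):
At the end, for the whole second after the job is handed in: All six bottles stand upright (within 7 degrees), at rest, on the floors of the buckets (within 5 mm, 80 to 100 mm from the rotor axis), and the two of each kind are opposite each other (more than 168 mm apart; opposite buckets: 180 mm) (z of tall_bottle_1 in the frame of rotor between 0.03 and 0.039 m and horizontal distance between tall_bottle_1 and rotor between 0.08 and 0.1 m and angle between each of tall_bottle_1, tall_bottle_2, jar_1, jar_2, squat_pot_1, squat_pot_2's own z axis and vertical below 0.12 rad and linear speed of each of tall_bottle_1, tall_bottle_2, jar_1, jar_2, squat_pot_1, squat_pot_2 below 0.02 m/s and z of tall_bottle_2 in the frame of rotor between 0.03 and 0.039 m and horizontal distance between tall_bottle_2 and rotor between 0.08 and 0.1 m and z of jar_1 in the frame of rotor between 0.03 and 0.039 m and horizontal distance between jar_1 and rotor between 0.08 and 0.1 m and z of jar_2 in the frame of rotor between 0.03 and 0.039 m and horizontal distance between jar_2 and rotor between 0.08 and 0.1 m and z of squat_pot_1 in the frame of rotor between 0.03 and 0.039 m and horizontal distance between squat_pot_1 and rotor between 0.08 and 0.1 m and z of squat_pot_2 in the frame of rotor between 0.03 and 0.039 m and horizontal distance between squat_pot_2 and rotor between 0.08 and 0.1 m and horizontal distance between tall_bottle_1 and tall_bottle_2 above 0.168 m and horizontal distance between jar_1 and jar_2 above 0.168 m and horizontal distance between squat_pot_1 and squat_pot_2 above 0.168 m); the robot touches nothing.
It fails at once if a bottle is tipped over (angle between any of tall_bottle_1, tall_bottle_2, jar_1, jar_2, squat_pot_1, squat_pot_2's own z axis and vertical above 0.7 rad).
It fails at once if the swab tube is moved by more than 30 mm (distance of swab_tube from where it was at the start of the episode above 0.03 m).
It fails at once if the wash bottle is moved by more than 30 mm (distance of wash_bottle from where it was at the start of the episode above 0.03 m).
It also fails if it takes over 102 s, if anything falls off the work surface, if the arm or the gripper's body presses on something with over 40 N, if the wrist force passes 120 N, or if a joint passes its speed limit or range.

## Working session

There is one attempt and no reset: what is moved stays moved. The work goes in short steps, Python scripts to look and compute and a shell command to move; the robot and the scene stay as the last step left them, time stands still between calls to the robot, and variables do not carry over. Pictures are saved under pics/ and viewed, about 12 in all and at most 16, crops included, and the job is handed in when it is done.

```bash
mkdir -p pics
python3 - <<'E'
from rig import r, viewer
import cv2, numpy as np, json
o=r.get_obs(); print(o['time'],o['ee_pos'],o['tool_rot'],o['gripper_width'],o['ft_force'])
for n in ['scene','side']:
    p=viewer.snapshot(n); cv2.imwrite(f'pics/{n}0.png',p['color'])
    print(n,p['fx'],p['fy'],p['cx'],p['cy'],np.round(p['R'],4).tolist(),np.round(p['t'],4).tolist())
    for l in ['rotor','tray','swab_tube','wash_bottle','tall_bottle_1','jar_1','squat_pot_1']:
        for d in viewer.place_of(p,l):
            print(l,'conf %.2f'%d['conf'],np.round(d['position'],1))
E
```

```text
0.0 [0.28575732 0.63859425 0.21328987] [[ 4.08460956e-01 -4.83952758e-04 -9.12775664e-01]
 [ 9.12775167e-01 -9.54731848e-04  4.08461239e-01]
 [-1.06913194e-03 -9.99999427e-01  5.17693757e-05]] 0.0912414535545471 [ 0.05344115 -0.16772768 -0.23389105]
scene 518.6159977178421 518.6159977178421 288.5088904895527 206.4782297828435 [[0.4374, -0.8993, 0.0065], [-0.6174, -0.3055, -0.7249], [0.6539, 0.313, -0.6888]] [-0.267, 0.4046, 0.7674]
rotor conf 0.68 [191.1 206.9]
tray conf 0.97 [373.5 274.5]
tray conf 0.42 [307.6 171.6]
tray conf 0.23 [190.2 206.4]
swab_tube conf 0.61 [343.6 256.3]
wash_bottle conf 0.78 [305.3 169.5]
tall_bottle_1 conf 0.89 [226.7 200.8]
tall_bottle_1 conf 0.61 [190.5 221.5]
jar_1 conf 0.63 [157.6 187.6]
jar_1 conf 0.37 [189.  167.1]
squat_pot_1 conf 0.97 [275.5 233.7]
squat_pot_1 conf 0.93 [268.  195.5]
squat_pot_1 conf 0.82 [186.3 167.1]
squat_pot_1 conf 0.59 [221.8 173.6]
squat_pot_1 conf 0.27 [374.3 275.9]
side 430.8922451680337 430.8922451680337 269.2896771095334 205.8669368022827 [[0.87, -0.4931, -0.003], [-0.1886, -0.3271, -0.926], [0.4556, 0.8062, -0.3776]] [-0.5314, 0.1703, 0.7868]
rotor conf 0.85 [213.7 203.1]
tray conf 0.95 [295.  275.7]
swab_tube conf 0.62 [284.8 259.6]
wash_bottle conf 0.64 [315.  207.9]
wash_bottle conf 0.41 [214.8 202.3]
tall_bottle_1 conf 0.84 [230.2 201.3]
jar_1 conf 0.79 [196. 185.]
jar_1 conf 0.65 [178.4 193.7]
squat_pot_1 conf 0.85 [246.9 232.9]
squat_pot_1 conf 0.75 [271.6 210.9]
squat_pot_1 conf 0.61 [241.6 191. ]
```

Run:
```python
import cv2
a=cv2.imread('pics/scene0.png');b=cv2.imread('pics/side0.png')
cv2.imwrite('pics/v1.png',cv2.resize(a[100:340,120:440],(800,600),interpolation=cv2.INTER_CUBIC))
cv2.imwrite('pics/v2.png',b)
```

```text
(no output)
```

View pics/v1.png

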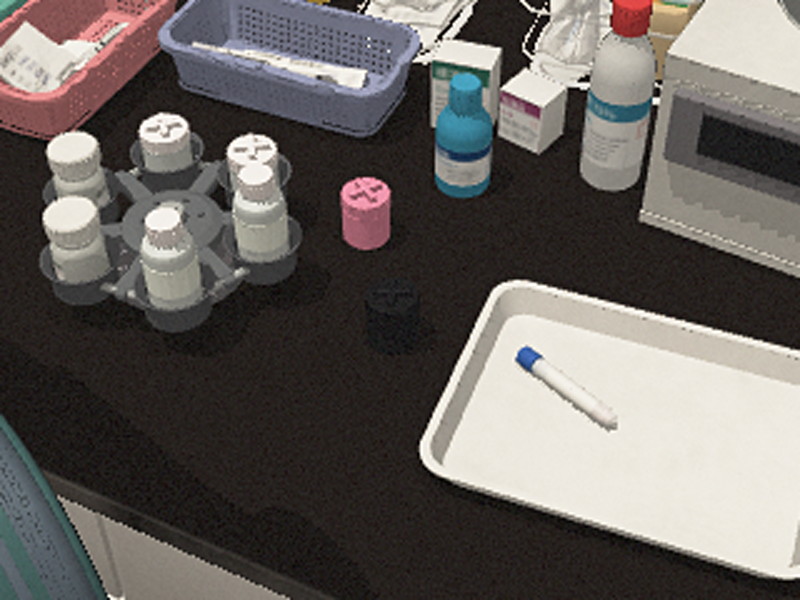

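View pics/v2.png

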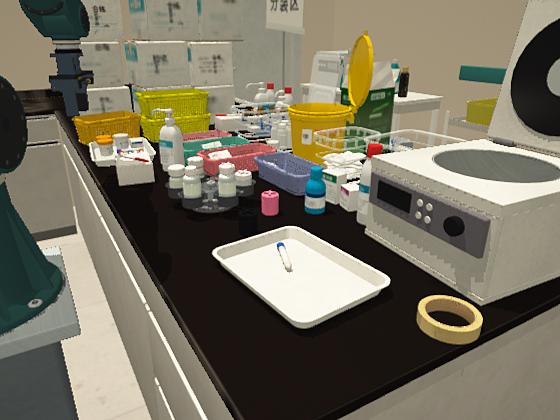

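Going round the rotor in the enlarged crop: jar (75,160), squat (165,140), squat (255,165), tall (260,215), tall (168,260), jar (75,235). The pink pot (367,213) and black pot (395,315) stand outside the rotor, so they are the look-alikes. A 3-cycle puts it right. Next I locate the pieces from the depth map in both views.

```bash
cat > h.py <<'E'
from rig import r, viewer
import cv2, numpy as np
from scipy.optimize import least_squares
def cloud(p,pose=None):
    v,u=np.mgrid[:420,:560]; z=p['z_map']
    P=np.stack([(u-p['cx'])/p['fx']*z,(v-p['cy'])/p['fy']*z,z],-1)
    if 'mount' in p:
        P=P@p['mount'][:3,:3].T+p['mount'][:3,3]
        P=P@np.array(pose[1]).T+pose[0]
    else: P=(P-p['t'])@p['R']
    P[z<=0]=np.nan
    return P
E
python3 - <<'E'
from h import *
for n in ['scene','side']:
    p=viewer.snapshot(n); P=cloud(p)
    for l in ['tall_bottle_1','jar_1','squat_pot_1','wash_bottle','swab_tube','tray']:
        for d in viewer.silhouettes(p,l):
            if d['conf']<.3: continue
            Q=P[d['region']]; Q=Q[~np.isnan(Q[:,0])]
            if len(Q)<8: continue
            zt=np.percentile(Q[:,2],95); T=Q[Q[:,2]>zt-.008]
            print(n,l,'%.2f'%d['conf'],np.round(d['position']),'top %.3f'%zt,'mid',np.round((T.min(0)+T.max(0))/2,3)[:2],np.round(np.median(T,0),3)[:2],np.round(np.ptp(T,0),3)[:2])
E
```

```text
scene tall_bottle_1 0.85 [189. 204.] top 0.135 mid [0.476 0.165] [0.474 0.164] [0.029 0.027]
scene tall_bottle_1 0.60 [225. 186.] top 0.135 mid [0.559 0.13 ] [0.555 0.128] [0.031 0.029]
scene jar_1 0.95 [151. 167.] top 0.115 mid [0.524 0.293] [0.537 0.306] [0.073 0.079]
scene jar_1 0.83 [150. 197.] top 0.115 mid [0.466 0.254] [0.464 0.253] [0.041 0.044]
scene jar_1 0.64 [380. 273.] top 0.030 mid [ 0.543 -0.224] [ 0.557 -0.233] [0.254 0.321]
scene squat_pot_1 0.84 [184. 154.] top 0.096 mid [0.622 0.272] [0.62 0.27] [0.045 0.044]
scene squat_pot_1 0.82 [221. 162.] top 0.127 mid [0.561 0.132] [0.565 0.14 ] [0.026 0.024]
scene squat_pot_1 0.63 [276. 224.] top 0.061 mid [ 0.551 -0.   ] [ 0.548 -0.002] [0.047 0.043]
scene squat_pot_1 0.62 [267. 185.] top 0.061 mid [0.659 0.081] [0.655 0.081] [0.047 0.045]
scene wash_bottle 0.77 [307. 153.] top 0.122 mid [0.772 0.034] [0.767 0.033] [0.03 0.03]
scene swab_tube 0.54 [153. 168.] top 0.116 mid [0.523 0.289] [0.538 0.306] [0.075 0.085]
scene tray 0.90 [380. 276.] top 0.030 mid [ 0.543 -0.225] [ 0.557 -0.234] [0.254 0.321]
side tall_bottle_1 0.89
[... 169 characters left out ...]
_1 0.71 [199. 164.] top 0.114 mid [0.524 0.247] [0.537 0.299] [0.069 0.166]
side jar_1 0.67 [177. 174.] top 0.114 mid [0.466 0.256] [0.465 0.248] [0.042 0.044]
side squat_pot_1 0.97 [246. 220.] top 0.060 mid [0.552 0.   ] [ 0.549 -0.004] [0.044 0.043]
side squat_pot_1 0.83 [274. 203.] top 0.060 mid [0.66  0.081] [0.654 0.077] [0.046 0.043]
side squat_pot_1 0.51 [242. 175.] top 0.095 mid [0.629 0.181] [0.627 0.177] [0.04  0.043]
side wash_bottle 0.66 [314. 188.] top 0.119 mid [0.769 0.034] [0.767 0.029] [0.028 0.028]
side swab_tube 0.73 [283. 254.] top 0.021 mid [ 0.557 -0.157] [ 0.554 -0.162] [0.044 0.098]
side tray 0.80 [301. 273.] top 0.029 mid [ 0.544 -0.225] [ 0.553 -0.25 ] [0.25  0.321]
```

```bash
python3 -m handwheel '[{"gripper":-1,"x":0,"y":-0.03,"z":0,"twist":0.1667},{"gripper":-1,"x":0,"y":0,"z":0,"twist":0.1667},{"gripper":-1,"x":0,"y":0,"z":0,"twist":0.1667},{"gripper":-1,"x":0.01,"y":0,"z":-0.05,"twist":0},{"gripper":-1,"x":0.01,"y":0,"z":-0.05,"twist":0}]' 30
python3 -m handwheel '[{"gripper":-1,"x":0.01,"y":0,"z":-0.05,"twist":0},{"gripper":-1,"x":0.01,"y":0,"z":-0.05,"twist":0},{"gripper":-1,"x":0.01,"y":0,"z":-0.05,"twist":0},{"gripper":-1,"x":0,"y":0,"z":-0.05,"twist":0},{"gripper":-1,"x":0,"y":0,"z":-0.05,"twist":0}]'
cat >> h.py <<'E'
C=np.array([.548,.218]); PH=36.1
def slot(k): # 0..5 as named: 0=96,1=36,2=-24,3=-84,4=-144,5=156
    a=np.radians(PH+60-60*k); return C+.09*np.array([np.cos(a),np.sin(a)])
def go(xy,z=None,yaw=None):
    o=r.get_obs(); p=np.array(o['ee_pos']); R=np.array(o['tool_rot'])
    ps=np.degrees(np.arctan2(R[1,0],R[0,0]))
    tw=0 if yaw is None else (ps-yaw+90)%180-90
    print('t %.2f'%o['time'],'tcp',np.round(p,4),'yaw %.2f'%ps,'tilt',np.round(R[2,1],4),'w %.4f'%o['gripper_width'],'F',np.round(o['ft_force'],1))
    d=np.array([*xy,p[2] if z is None else z])-p
    print(' before-twist shift xyz',np.round(R.T@d,4),'twist deg %.1f -> %.4f'%(tw,tw/60))
    if yaw is not None:
        a=np.radians(ps-tw); c,s=np.cos(a),np.sin(a)
        print(' after-twist shift xyz',np.round([c*d[0]+s*d[1],-d[2],-s*d[0]+c*d[1]],4))
E
python3 - <<'E'
from h import *
go(slot(1),.066,36.1)
o=r.get_obs(); p=viewer.snapshot('wrist'); cv2.imwrite('pics/w1.png',p['color'])
P=cloud(p,(np.array(o['ee_pos']),np.array(o['tool_rot'])))
# caps: plateaus near each slot
for k in range(6):
    s=slot(k); m=np.hypot(P[...,0]-s[0],P[...,1]-s[1])<.03
    m&=(P[...,2]>.08)&(P[...,2]<.15); Q=P[m]
    if len(Q)<30: print(k,'none');continue
    zt=np.percentile(Q[:,2],90); T=Q[abs(Q[:,2]-zt)<.004]
    (x,y),rad=cv2.minEnclosingCircle((T[:,:2]*1e3).astype(np.float32)); print(k,'slot',np.round(s,4),'top %.3f'%zt,len(T),'circ',round(x,1),round(y,1),round(rad,1))
E
```

```text
time: 2.12
ee_pos: [0.3613, 0.569, 0.2439]
tool_rot: [[0.81, 0.0, -0.587], [0.587, 0.0, 0.81], [0.0, -1.0, 0.0]]
ft_force: [0.7, 0.9, 0.4]
gripper_width: 0.0913
time: 2.75
ee_pos: [0.5325, 0.3833, 0.244]
tool_rot: [[0.81, 0.0, -0.586], [0.586, 0.0, 0.81], [0.0, -1.0, 0.0]]
ft_force: [0.2, 1.2, 0.2]
gripper_width: 0.0912
t 2.75 tcp [0.5325 0.3833 0.244 ] yaw 35.88 tilt -1.0 w 0.0912 F [0.2 1.2 0.2]
 before-twist shift xyz [ 0.0056  0.178  -0.1427] twist deg -0.2 -> -0.0036
 after-twist shift xyz [ 0.0051  0.178  -0.1427]
0 slot [0.5384 0.3075] top 0.113 1384 circ 540.7 311.2 22.7
1 slot [0.6207 0.271 ] top 0.088 70 circ 622.3 274.7 22.9
2 slot [0.6303 0.1815] top 0.093 215 circ 632.5 185.5 15.8
3 slot [0.5576 0.1285] top 0.110 264 circ 556.1 140.1 18.6
4 none
5 slot [0.4657 0.2545] top 0.113 715 circ 464.1 259.3 22.5
```

View pics/w1.png

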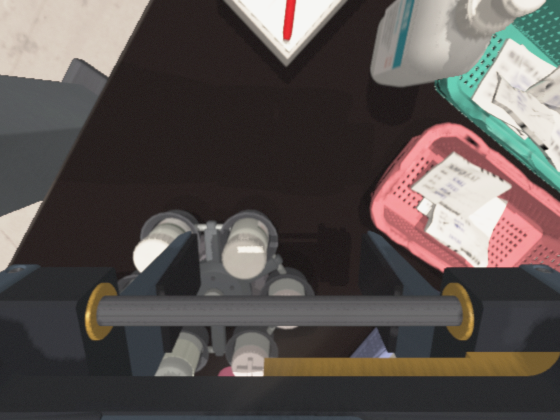

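The rotor sits in the lower centre of the wrist picture, partly hidden by the gripper; jar caps at (160,245) and (245,250), squat cap at (287,287). The wrist reading is about 4 mm off the outer cameras in y, so I move on and measure again at rest.

```bash
python3 -m handwheel '[{"gripper":-1,"x":0.0,"y":0,"z":-0.05,"twist":0},{"gripper":-1,"x":0.005,"y":0,"z":-0.05,"twist":0},{"gripper":-1,"x":0,"y":0,"z":-0.042,"twist":0},{"gripper":-1,"x":0,"y":0,"z":0,"twist":0},{"gripper":-1,"x":0,"y":0,"z":0,"twist":0}]'
cat >> h.py <<'E'
def caps(p,pose=None):
    P=cloud(p,pose)
    for k in range(6):
        s=slot(k); m=np.hypot(P[...,0]-s[0],P[...,1]-s[1])<.032
        m&=(P[...,2]>.08)&(P[...,2]<.15); Q=P[m]
        if len(Q)<30: print(k,'none');continue
        zt=np.percentile(Q[:,2],90); T=Q[abs(Q[:,2]-zt)<.004]
        lo,hi=np.percentile(T[:,:2],[1,99],axis=0)*1e3; print(k,'slot',np.round(s,4),'top %.3f'%zt,len(T),'mid',np.round((lo+hi)/2,1),'size',np.round(hi-lo,1))
E
python3 - <<'E'
from h import *
go(slot(1),.066,36.1)
o=r.get_obs(); p=viewer.snapshot('wrist'); cv2.imwrite('pics/w2.png',p['color'])
caps(p,(np.array(o['ee_pos']),np.array(o['tool_rot'])))
for n in ['scene','side']: print(n); caps(viewer.snapshot(n))
E
```

```text
time: 3.42
ee_pos: [0.6187, 0.2728, 0.2438]
tool_rot: [[0.81, -0.0, -0.586], [0.586, 0.0, 0.81], [-0.0, -1.0, 0.0]]
ft_force: [-0.2, -0.3, -0.2]
gripper_width: 0.0914
t 3.42 tcp [0.6187 0.2728 0.2438] yaw 35.87 tilt -1.0 w 0.0914 F [-0.2 -0.3 -0.2]
 before-twist shift xyz [ 0.0007  0.1778 -0.0026] twist deg -0.2 -> -0.0039
 after-twist shift xyz [ 0.0006  0.1778 -0.0026]
0 slot [0.5384 0.3075] top 0.113 2027 mid [541.  310.9] size [41.3 41.5]
1 slot [0.6207 0.271 ] top 0.094 351 mid [622.4 274.8] size [25.2 24.5]
2 slot [0.6303 0.1815] top 0.093 311 mid [632.2 185.2] size [27.  27.1]
3 slot [0.5576 0.1285] top 0.132 93 mid [548.8 134.8] size [ 7.  18.5]
4 slot [0.4753 0.165 ] top 0.133 814 mid [478.  169.2] size [26.4 26.9]
5 slot [0.4657 0.2545] top 0.113 2031 mid [468.5 258.5] size [40.9 41.3]
scene
0 slot [0.5384 0.3075] top 0.115 205 mid [539.5 308.3] size [41.  42.1]
1 slot [0.6207 0.271 ] top 0.095 72 mid [621.6 270.3] size [34.2 29.2]
2 slot [0.6303 0.1815] top 0.096 68 mid [629.2 181.9] size [35.  29.2]
3 slot [0.5576 0.1285] top 0.135 106 mid [558.3 130. ] size [27.3 26.3]
4 slot [0.4753 0.165 ] top 0.134 127 mid [476.2 166.6] size [27.5 27.6]
5 slot [0.4657 0.2545] top 0.115 243 mid [466.7 256. ] size [41.1 41. ]
side
0 slot [0.5384 0.3075] top 0.114 67 mid [539.1 309.3] size [39.5 41.5]
1 slot [0.6207 0.271 ] top 0.096 19 mid [619.8 271.4] size [30.2 26.3]
2 slot [0.6303 0.1815] top 0.095 33 mid [631.7 181.6] size [25.5 25.7]
3 slot [0.5576 0.1285] top 0.132 55 mid [558.8 130. ] size [26.9 28.5]
4 slot [0.4753 0.165 ] top 0.132 53 mid [476.2 165.3] size [27.1 25.4]
5 slot [0.4657 0.2545] top 0.114 81 mid [466.6 255.6] size [40.8 42.2]
```

View pics/w2.png

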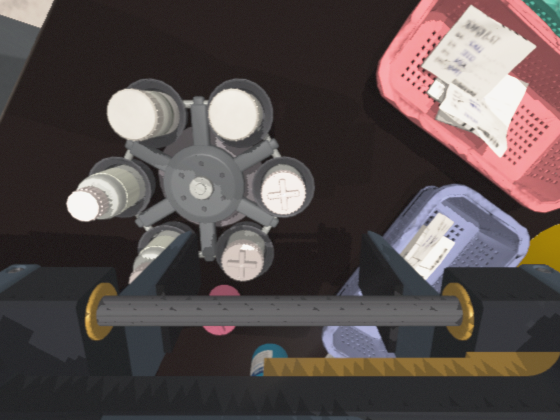

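Clear view: jars at (140,112) and (236,113), talls at (85,205) and (140,260), squats at (285,190) and (242,260). Rotor axis at about (0.549,0.220), phase 36°. I now pick the squat at (285,190), bucket 1. The white cross cap, in a bucket, confirms it is neither the black nor the pink one.

```bash
sed -i 's/C=np.array.*/C=np.array([.5492,.2199]); PH=36.0/' h.py
python3 -m handwheel '[{"gripper":-1,"x":0.0025,"y":0.05,"z":-0.002,"twist":0},{"gripper":-1,"x":0,"y":0.05,"z":0,"twist":0},{"gripper":-1,"x":0,"y":0.045,"z":0,"twist":0},{"gripper":-1,"x":0,"y":0.032,"z":0,"twist":0},{"gripper":-1,"x":0,"y":0,"z":0,"twist":0}]' 25
python3 -m handwheel '[{"gripper":1,"x":0,"y":0,"z":0,"twist":0},{"gripper":1,"x":0,"y":0,"z":0,"twist":0},{"gripper":1,"x":0,"y":0,"z":0,"twist":0},{"gripper":1,"x":0,"y":0,"z":0,"twist":0},{"gripper":1,"x":0,"y":0,"z":0,"twist":0}]' 25
```

```text
time: 4.2
ee_pos: [0.6202, 0.2725, 0.0648]
tool_rot: [[0.81, -0.004, -0.587], [0.587, -0.002, 0.81], [-0.004, -1.0, 0.001]]
ft_force: [-0.5, 1.3, 0.3]
gripper_width: 0.0913
time: 4.82
ee_pos: [0.6223, 0.2724, 0.0672]
tool_rot: [[0.81, 0.0, -0.586], [0.586, 0.0, 0.81], [0.0, -1.0, -0.0]]
ft_force: [-0.3, -0.1, 2.7]
gripper_width: 0.0442
```

Run:
```python
from h import *
p=viewer.snapshot('scene'); P=cloud(p)
m=(P[...,2]>.022)&(P[...,2]<.034)&(P[...,1]<0.0)&(P[...,1]>-.42)&(P[...,0]>.3)&(P[...,0]<.75)
print(cv2.minAreaRect((P[m][:,:2]*1e3).astype(np.float32)))
go(slot(1),.067,36)
```

```text
((540.0286254882812, -189.74859619140625), (232.94053649902344, 376.91644287109375), 5.724640846252441)
t 4.88 tcp [0.6222 0.2724 0.0672] yaw 35.88 tilt -1.0 w 0.0444 F [-0.4  0.2  3.2]
 before-twist shift xyz [0.0001 0.0002 0.0004] twist deg -0.1 -> -0.0019
 after-twist shift xyz [0.0001 0.0002 0.0004]
```

```bash
python3 -m handwheel '[{"gripper":1,"x":0,"y":-0.02,"z":0,"twist":0},{"gripper":1,"x":0,"y":-0.045,"z":0,"twist":0},{"gripper":1,"x":0,"y":-0.055,"z":0,"twist":0},{"gripper":1,"x":0,"y":-0.05,"z":0,"twist":0},{"gripper":1,"x":-0.02,"y":0,"z":-0.02,"twist":0}]' 30
python3 -m handwheel '[{"gripper":1,"x":-0.0385,"y":0,"z":-0.041,"twist":0},{"gripper":1,"x":-0.0385,"y":0,"z":-0.041,"twist":0},{"gripper":1,"x":-0.0385,"y":0,"z":-0.041,"twist":0},{"gripper":1,"x":-0.0385,"y":0,"z":-0.041,"twist":0},{"gripper":1,"x":-0.0385,"y":0,"z":-0.041,"twist":0}]'
python3 -m handwheel '[{"gripper":1,"x":-0.0385,"y":0,"z":-0.041,"twist":0},{"gripper":1,"x":-0.0385,"y":0,"z":-0.041,"twist":0},{"gripper":1,"x":-0.0385,"y":0,"z":-0.041,"twist":0},{"gripper":1,"x":-0.0385,"y":0,"z":-0.041,"twist":0},{"gripper":1,"x":-0.02,"y":0,"z":-0.02,"twist":0}]'
python3 -c "
from h import *
go((.549,-.285),.038,36)"
```

```text
time: 5.5
ee_pos: [0.6196, 0.2457, 0.2427]
tool_rot: [[0.809, 0.007, -0.587], [0.587, 0.003, 0.809], [0.008, -1.0, -0.002]]
ft_force: [-0.1, -0.7, -1.2]
gripper_width: 0.0444
time: 6.12
ee_pos: [0.5804, -0.0366, 0.2369]
tool_rot: [[0.81, -0.001, -0.586], [0.586, -0.0, 0.81], [-0.001, -1.0, 0.0]]
ft_force: [0.8, 0.4, -0.8]
gripper_width: 0.0441
time: 6.75
ee_pos: [0.547, -0.2881, 0.2367]
tool_rot: [[0.811, -0.001, -0.585], [0.585, 0.0, 0.811], [-0.001, -1.0, 0.001]]
ft_force: [0.7, 1.2, -0.9]
gripper_width: 0.0445
t 6.75 tcp [ 0.547  -0.2881  0.2367] yaw 35.77 tilt -1.0 w 0.0445 F [ 0.7  1.2 -0.9]
 before-twist shift xyz [0.0035 0.1987 0.0012] twist deg -0.2 -> -0.0038
 after-twist shift xyz [0.0034 0.1987 0.0014]
```

```bash
python3 -m handwheel '[{"gripper":1,"x":0,"y":0.055,"z":0,"twist":0},{"gripper":1,"x":0,"y":0.055,"z":0,"twist":0},{"gripper":1,"x":0,"y":0.05,"z":0,"twist":0},{"gripper":1,"x":0,"y":0.025,"z":0,"twist":0},{"gripper":1,"x":0,"y":0.012,"z":0,"twist":0}]'
python3 -m handwheel '[{"gripper":1,"x":0,"y":0.002,"z":0,"twist":0},{"gripper":1,"x":0,"y":0.0015,"z":0,"twist":0},{"gripper":1,"x":0,"y":0,"z":0,"twist":0},{"gripper":0.1,"x":0,"y":0,"z":0,"twist":0},{"gripper":-0.5,"x":0,"y":0,"z":0,"twist":0}]'
python3 -m handwheel '[{"gripper":-1,"x":0,"y":0,"z":0,"twist":0},{"gripper":-1,"x":0,"y":0,"z":0,"twist":0},{"gripper":-1,"x":0,"y":-0.03,"z":0,"twist":0},{"gripper":-1,"x":0,"y":-0.055,"z":0,"twist":0},{"gripper":-1,"x":0,"y":-0.055,"z":0,"twist":0}]'
python3 - <<'E'
from h import *
go(slot(3),.2,96)
p=viewer.snapshot('scene'); cv2.imwrite('pics/s3.png',cv2.resize(p['color'][130:380,120:560],(704,400)))
E
```

```text
time: 7.38
ee_pos: [0.5472, -0.2852, 0.0385]
tool_rot: [[0.81, -0.002, -0.586], [0.586, 0.001, 0.81], [-0.001, -1.0, 0.002]]
ft_force: [0.3, -0.3, -0.3]
gripper_width: 0.0441
time: 8.0
ee_pos: [0.5489, -0.2856, 0.0369]
tool_rot: [[0.81, 0.001, -0.586], [0.586, -0.0, 0.81], [0.0, -1.0, -0.001]]
ft_force: [-0.4, 0.2, -0.1]
gripper_width: 0.0514
time: 8.62
ee_pos: [0.5484, -0.2854, 0.1778]
tool_rot: [[0.81, -0.001, -0.586], [0.586, 0.0, 0.81], [-0.0, -1.0, 0.001]]
ft_force: [1.0, 0.8, -0.1]
gripper_width: 0.0914
t 8.62 tcp [ 0.5484 -0.2854  0.1778] yaw 35.89 tilt -1.0 w 0.0914 F [ 1.   0.8 -0.1]
 before-twist shift xyz [ 0.252  -0.0221  0.3309] twist deg -60.1 -> -1.0019
 after-twist shift xyz [ 0.4124 -0.0222 -0.0536]
```

View pics/s3.png

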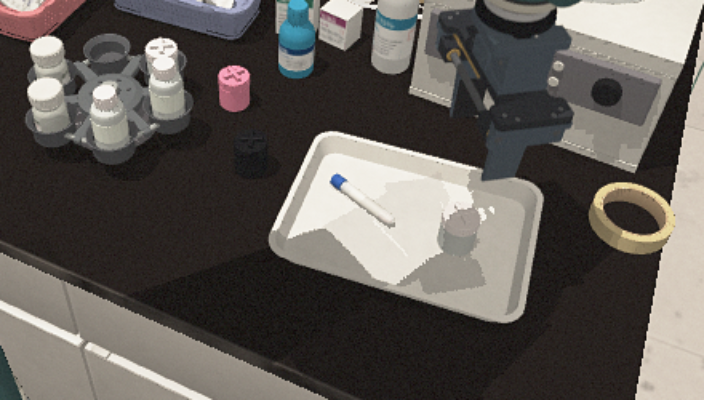

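Pot stands upright on the tray at (460,230); swab tube and look-alikes undisturbed. Next is the tall bottle in bucket 3.

```bash
python3 -m handwheel '[{"gripper":-1,"x":0.0315,"y":-0.02,"z":0.0414,"twist":0},{"gripper":-1,"x":0.0315,"y":-0.02,"z":0.0414,"twist":0},{"gripper":-1,"x":0.0315,"y":0,"z":0.0414,"twist":0},{"gripper":-1,"x":0.0315,"y":0,"z":0.0414,"twist":0},{"gripper":-1,"x":0.0315,"y":0,"z":0.0414,"twist":0}]'
python3 -m handwheel '[{"gripper":-1,"x":0.0315,"y":0,"z":0.0414,"twist":0},{"gripper":-1,"x":0.0315,"y":0,"z":0.0414,"twist":0},{"gripper":-1,"x":0.0315,"y":0,"z":0.0414,"twist":0},{"gripper":-1,"x":0,"y":0,"z":0,"twist":-0.1667},{"gripper":-1,"x":0,"y":0,"z":0,"twist":-0.1667}]'
python3 -m handwheel '[{"gripper":-1,"x":0,"y":0,"z":0,"twist":-0.1667},{"gripper":-1,"x":0,"y":0,"z":0,"twist":-0.1667},{"gripper":-1,"x":0,"y":0,"z":0,"twist":-0.1667},{"gripper":-1,"x":0,"y":0,"z":0,"twist":-0.1667},{"gripper":-1,"x":0,"y":0,"z":0,"twist":0}]'
python3 - <<'E'
from h import *
go(slot(3),.068,96)
o=r.get_obs(); p=viewer.snapshot('wrist'); cv2.imwrite('pics/w4.png',p['color'])
caps(p,(np.array(o['ee_pos']),np.array(o['tool_rot'])))
E
```

```text
time: 9.3
ee_pos: [0.5548, -0.0239, 0.2165]
tool_rot: [[0.81, 0.0, -0.586], [0.586, -0.0, 0.81], [0.0, -1.0, -0.0]]
ft_force: [-0.1, -0.4, 0.5]
gripper_width: 0.0912
time: 9.93
ee_pos: [0.5586, 0.1313, 0.2162]
tool_rot: [[0.555, -0.0, -0.832], [0.832, -0.0, 0.555], [-0.0, -1.0, 0.0]]
ft_force: [0.6, -0.6, 0.5]
gripper_width: 0.0911
time: 10.55
ee_pos: [0.5587, 0.1305, 0.2163]
tool_rot: [[-0.102, -0.0, -0.995], [0.995, -0.0, -0.102], [-0.0, -1.0, 0.0]]
ft_force: [-0.3, 0.1, -0.5]
gripper_width: 0.091
t 10.55 tcp [0.5587 0.1305 0.2163] yaw 95.83 tilt -1.0 w 0.0910 F [-0.3  0.1 -0.5]
 before-twist shift xyz [-1.000e-04  1.483e-01  1.000e-04] twist deg -0.2 -> -0.0028
 after-twist shift xyz [-1.000e-04  1.483e-01  1.000e-04]
0 slot [0.5398 0.3094] top 0.113 1951 mid [540.  309.7] size [41.2 40.9]
1 none
2 slot [0.6314 0.1833] top 0.093 367 mid [631.  184.3] size [26.2 26.9]
3 slot [0.5586 0.1304] top 0.133 920 mid [558.7 131.7] size [26.5 26.3]
4 slot [0.4764 0.167 ] top 0.133 1187 mid [477.  168.1] size [26.5 26.4]
5 slot [0.467  0.2565] top 0.113 2488 mid [467.5 257.1] size [41.4 41.4]
```

```bash
python3 -m handwheel '[{"gripper":-1,"x":0,"y":0.05,"z":0,"twist":0},{"gripper":-1,"x":0,"y":0.05,"z":0,"twist":0},{"gripper":-1,"x":0,"y":0.035,"z":0,"twist":0},{"gripper":-1,"x":0,"y":0.013,"z":0,"twist":0},{"gripper":-1,"x":0,"y":0,"z":0,"twist":0}]' 30
python3 -m handwheel '[{"gripper":1,"x":0,"y":0,"z":0,"twist":0},{"gripper":1,"x":0,"y":0,"z":0,"twist":0},{"gripper":1,"x":0,"y":0,"z":0,"twist":0},{"gripper":1,"x":0,"y":0,"z":0,"twist":0},{"gripper":1,"x":0,"y":0,"z":0,"twist":0}]' 30
python3 -m handwheel '[{"gripper":1,"x":0,"y":-0.02,"z":0,"twist":0},{"gripper":1,"x":0,"y":-0.045,"z":0,"twist":0},{"gripper":1,"x":0,"y":-0.055,"z":0,"twist":0},{"gripper":1,"x":0,"y":-0.055,"z":0,"twist":0},{"gripper":1,"x":0,"y":0,"z":0,"twist":0}]'
python3 -m handwheel '[{"gripper":1,"x":0,"y":0,"z":0,"twist":0.1667},{"gripper":1,"x":0,"y":0,"z":0,"twist":0.1667},{"gripper":1,"x":0,"y":0,"z":0,"twist":0.1667},{"gripper":1,"x":0,"y":0,"z":0,"twist":0.1667},{"gripper":1,"x":0,"y":0,"z":0,"twist":0.1667}]'
python3 -m handwheel '[{"gripper":1,"x":0,"y":0,"z":0,"twist":0.1667},{"gripper":1,"x":0.045,"y":0,"z":0.026,"twist":0},{"gripper":1,"x":0.045,"y":0,"z":0.026,"twist":0},{"gripper":1,"x":0.045,"y":0,"z":0.026,"twist":0},{"gripper":1,"x":0,"y":0,"z":0,"twist":0}]'
python3 - <<'E'
from h import *
go(slot(1),.068,36)
p=viewer.snapshot('scene'); cv2.imwrite('pics/s5.png',cv2.resize(p['color'][60:260,120:360],(720,600)))
E
```

```text
time: 11.22
ee_pos: [0.5587, 0.1305, 0.0684]
tool_rot: [[-0.101, -0.001, -0.995], [0.995, -0.0, -0.101], [-0.0, -1.0, 0.001]]
ft_force: [-0.7, 0.2, 0.6]
gripper_width: 0.0913
time: 11.85
ee_pos: [0.5588, 0.1306, 0.0686]
tool_rot: [[-0.103, 0.0, -0.995], [0.995, 0.0, -0.103], [0.0, -1.0, -0.0]]
ft_force: [-1.1, 0.9, 1.4]
gripper_width: 0.0443
time: 12.48
ee_pos: [0.5609, 0.131, 0.2491]
tool_rot: [[-0.103, 0.008, -0.995], [0.995, 0.002, -0.103], [0.001, -1.0, -0.008]]
ft_force: [0.1, -0.0, -1.6]
gripper_width: 0.0447
time: 13.1
ee_pos: [0.558, 0.1304, 0.2429]
tool_rot: [[0.7, -0.001, -0.714], [0.714, -0.0, 0.7], [-0.001, -1.0, 0.001]]
ft_force: [1.3, -0.5, -1.1]
gripper_width: 0.0443
time: 13.72
ee_pos: [0.6226, 0.2753, 0.2425]
tool_rot: [[0.809, -0.001, -0.588], [0.588, -0.0, 0.809], [-0.001, -1.0, 0.0]]
ft_force: [-0.9, -0.2, -1.5]
gripper_width: 0.0443
t 13.72 tcp [0.6226 0.2753 0.2425] yaw 36.01 tilt -1.0 w 0.0443 F [-0.9 -0.2 -1.5]
 before-twist shift xyz [-0.0018  0.1745 -0.0017] twist deg 0.0 -> 0.0002
 after-twist shift xyz [-0.0019  0.1745 -0.0017]
```

View pics/s5.png

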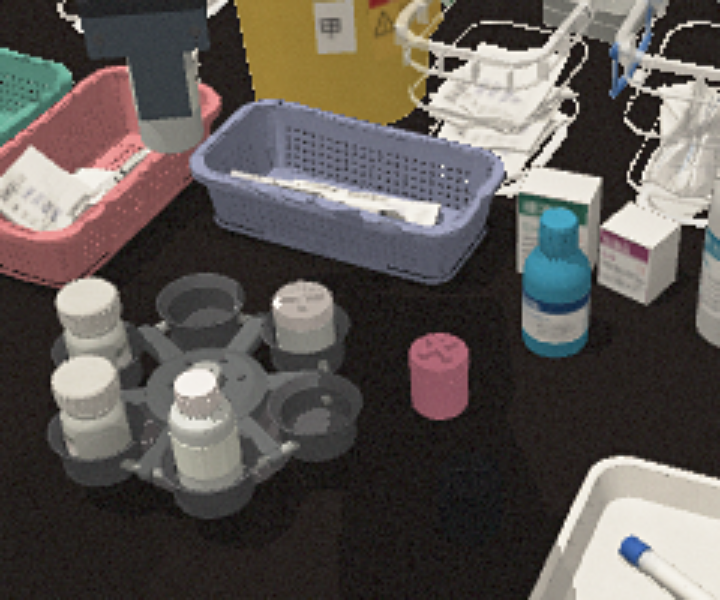

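The tall bottle is in the gripper at (170,100); bucket 1 at (200,305) and bucket 3 at (315,415) are empty.

```bash
python3 -m handwheel '[{"gripper":1,"x":0,"y":0.05,"z":0,"twist":0},{"gripper":1,"x":0,"y":0.05,"z":0,"twist":0},{"gripper":1,"x":0,"y":0.03,"z":0,"twist":0},{"gripper":1,"x":0,"y":0.022,"z":0,"twist":0},{"gripper":1,"x":0,"y":0.01,"z":0,"twist":0}]'
python3 -m handwheel '[{"gripper":1,"x":0,"y":0.01,"z":0,"twist":0},{"gripper":1,"x":0,"y":0.0025,"z":0,"twist":0},{"gripper":1,"x":0,"y":0,"z":0,"twist":0},{"gripper":1,"x":0,"y":0,"z":0,"twist":0},{"gripper":1,"x":0,"y":0,"z":0,"twist":0}]'
```

```text
time: 14.4
ee_pos: [0.622, 0.2722, 0.0806]
tool_rot: [[0.81, -0.001, -0.586], [0.586, -0.0, 0.81], [-0.001, -1.0, 0.0]]
ft_force: [-0.2, 0.1, -1.7]
gripper_width: 0.0444
time: 15.02
ee_pos: [0.6226, 0.273, 0.0693]
tool_rot: [[0.81, 0.001, -0.586], [0.586, 0.0, 0.81], [0.001, -1.0, -0.0]]
ft_force: [-0.0, 0.1, -1.1]
gripper_width: 0.0448
```

```bash
python3 -m handwheel '[{"gripper":0.1,"x":0,"y":0,"z":0,"twist":0},{"gripper":-1,"x":0,"y":0,"z":0,"twist":0},{"gripper":-1,"x":0,"y":0,"z":0,"twist":0},{"gripper":-1,"x":0,"y":0,"z":0,"twist":0},{"gripper":-1,"x":0,"y":-0.04,"z":0,"twist":0}]'
python3 -m handwheel '[{"gripper":-1,"x":0,"y":-0.05,"z":0,"twist":0},{"gripper":-1,"x":0,"y":-0.05,"z":0,"twist":0},{"gripper":-1,"x":0,"y":0,"z":0,"twist":0.1667},{"gripper":-1,"x":0,"y":0,"z":0,"twist":0.1667},{"gripper":-1,"x":0,"y":0,"z":0,"twist":0.1667}]'
python3 -m handwheel '[{"gripper":-1,"x":0,"y":0,"z":0,"twist":0.1667},{"gripper":-1,"x":0,"y":0,"z":0,"twist":0.1667},{"gripper":-1,"x":0,"y":0,"z":0,"twist":0.1667},{"gripper":-1,"x":-0.045,"y":0,"z":-0.026,"twist":0},{"gripper":-1,"x":-0.045,"y":0,"z":-0.026,"twist":0}]'
python3 -m handwheel '[{"gripper":-1,"x":-0.045,"y":0,"z":-0.026,"twist":0},{"gripper":-1,"x":0,"y":0,"z":0,"twist":0},{"gripper":-1,"x":0,"y":0,"z":0,"twist":0},{"gripper":-1,"x":0,"y":0,"z":0,"twist":0},{"gripper":-1,"x":0,"y":0,"z":0,"twist":0}]'
python3 - <<'E'
from h import *
go(slot(5),.07,-24)
caps(viewer.snapshot('scene'))
o=r.get_obs(); p=viewer.snapshot('wrist')
caps(p,(np.array(o['ee_pos']),np.array(o['tool_rot'])))
E
```

```text
time: 15.65
ee_pos: [0.6206, 0.2721, 0.1067]
tool_rot: [[0.81, -0.005, -0.586], [0.586, -0.002, 0.81], [-0.005, -1.0, 0.001]]
ft_force: [0.8, 0.2, 0.5]
gripper_width: 0.0814
time: 16.27
ee_pos: [0.6224, 0.2728, 0.2091]
tool_rot: [[0.995, 0.0, -0.097], [0.097, 0.0, 0.995], [0.0, -1.0, 0.0]]
ft_force: [-0.4, 0.5, 0.1]
gripper_width: 0.0912
time: 16.9
ee_pos: [0.5177, 0.2619, 0.2086]
tool_rot: [[0.912, -0.0, 0.409], [-0.409, -0.0, 0.912], [-0.0, -1.0, -0.0]]
ft_force: [-0.2, 1.2, -0.2]
gripper_width: 0.0912
time: 17.52
ee_pos: [0.468, 0.2569, 0.2088]
tool_rot: [[0.912, -0.0, 0.409], [-0.409, -0.0, 0.912], [-0.0, -1.0, -0.0]]
ft_force: [-0.0, -0.4, 0.7]
gripper_width: 0.0908
t 17.52 tcp [0.468  0.2569 0.2088] yaw -24.15 tilt -1.0 w 0.0908 F [-0.  -0.4  0.7]
 before-twist shift xyz [-0.0008  0.1388 -0.0008] twist deg -0.2 -> -0.0025
 after-twist shift xyz [-0.0008  0.1388 -0.0008]
0 slot [0.5398 0.3094] top 0.115 201 mid [539.7 308.6] size [41.  40.2]
1 slot [0.622  0.2728] top 0.134 94 mid [621.4 269.3] size [26.8 27.3]
2 slot [0.6314 0.1833] top 0.095 85 mid [629.8 180.6] size [42.2 34.4]
3 none
4 slot [0.4764 0.167 ] top 0.134 126 mid [476.5 166.8] size [28.6 27. ]
5 slot [0.467  0.2565] top 0.115 253 mid [466.5 255.8] size [41.3 42.5]
0 slot [0.5398 0.3094] top 0.113 2599 mid [540.8 310.6] size [41.2 41.2]
1 slot [0.622  0.2728] top 0.133 1310 mid [622.5 273. ] size [26.7 26.5]
2 slot [0.6314 0.1833] top 0.093 492 mid [632.1 185. ] size [27.  27.1]
3 none
4 slot [0.4764 0.167 ] top 0.132 275 mid [479.9 176. ] size [23.7 13.4]
5 slot [0.467  0.2565] top 0.113 2032 mid [468.4 258.2] size [41.3 41.6]
```

```bash
python3 -m handwheel '[{"gripper":-1,"x":-0.0005,"y":0.05,"z":-0.0005,"twist":0},{"gripper":-1,"x":0,"y":0.05,"z":0,"twist":0},{"gripper":-1,"x":0,"y":0.03,"z":0,"twist":0},{"gripper":-1,"x":0,"y":0.009,"z":0,"twist":0},{"gripper":-1,"x":0,"y":0,"z":0,"twist":0}]' 30
python3 -m handwheel '[{"gripper":1,"x":0,"y":0,"z":0,"twist":0},{"gripper":1,"x":0,"y":0,"z":0,"twist":0},{"gripper":1,"x":0,"y":0,"z":0,"twist":0},{"gripper":1,"x":0,"y":0,"z":0,"twist":0},{"gripper":1,"x":0,"y":0,"z":0,"twist":0}]' 30
python3 -m handwheel '[{"gripper":1,"x":0,"y":-0.02,"z":0,"twist":0},{"gripper":1,"x":0,"y":-0.045,"z":0,"twist":0},{"gripper":1,"x":0,"y":-0.055,"z":0,"twist":0},{"gripper":1,"x":0,"y":-0.055,"z":0,"twist":0},{"gripper":1,"x":0,"y":0,"z":0,"twist":0}]'
python3 -m handwheel '[{"gripper":1,"x":0,"y":0,"z":0,"twist":0.1667},{"gripper":1,"x":0,"y":0,"z":0,"twist":0.1667},{"gripper":1,"x":0,"y":0,"z":0,"twist":0.1667},{"gripper":1,"x":0,"y":0,"z":0,"twist":0.1667},{"gripper":1,"x":0,"y":0,"z":0,"twist":0.1667}]'
python3 -m handwheel '[{"gripper":1,"x":0,"y":0,"z":0,"twist":0.1667},{"gripper":1,"x":0.045,"y":0,"z":0.0257,"twist":0},{"gripper":1,"x":0.045,"y":0,"z":0.0257,"twist":0},{"gripper":1,"x":0.045,"y":0,"z":0.0257,"twist":0},{"gripper":1,"x":0,"y":0,"z":0,"twist":0}]'
python3 - <<'E'
from h import *
go(slot(3),.07,-84)
E
```

```text
time: 18.25
ee_pos: [0.4669, 0.2567, 0.0701]
tool_rot: [[0.913, -0.0, 0.409], [-0.409, -0.0, 0.913], [-0.0, -1.0, -0.0]]
ft_force: [0.2, -0.8, 0.8]
gripper_width: 0.0909
time: 18.88
ee_pos: [0.4667, 0.2566, 0.07]
tool_rot: [[0.913, 0.0, 0.409], [-0.409, 0.0, 0.913], [0.0, -1.0, 0.0]]
ft_force: [-0.1, -0.4, 1.2]
gripper_width: 0.0442
time: 19.5
ee_pos: [0.4685, 0.2576, 0.249]
tool_rot: [[0.913, 0.006, 0.409], [-0.409, 0.003, 0.913], [0.004, -1.0, 0.005]]
ft_force: [0.9, 0.2, -2.4]
gripper_width: 0.0442
time: 20.12
ee_pos: [0.4659, 0.2563, 0.2433]
tool_rot: [[0.268, -0.002, 0.963], [-0.963, -0.001, 0.268], [0.0, -1.0, -0.002]]
ft_force: [-0.1, 0.6, -0.7]
gripper_width: 0.0447
time: 20.75
ee_pos: [0.5579, 0.1278, 0.2433]
tool_rot: [[0.099, -0.002, 0.995], [-0.995, -0.001, 0.099], [0.0, -1.0, -0.002]]
ft_force: [-1.0, -0.4, -1.1]
gripper_width: 0.0442
t 20.75 tcp [0.5579 0.1278 0.2433] yaw -84.32 tilt -1.0 w 0.0442 F [-1.  -0.4 -1.1]
 before-twist shift xyz [-0.0026  0.1733  0.0013] twist deg -0.3 -> -0.0053
 after-twist shift xyz [-0.0025  0.1733  0.001 ]
```

```bash
python3 -m handwheel '[{"gripper":1,"x":0,"y":0.05,"z":0.0005,"twist":0},{"gripper":1,"x":0,"y":0.05,"z":0,"twist":0},{"gripper":1,"x":0,"y":0.03,"z":0,"twist":0},{"gripper":1,"x":0,"y":0.022,"z":0,"twist":0},{"gripper":1,"x":0,"y":0.01,"z":0,"twist":0}]'
python3 -m handwheel '[{"gripper":1,"x":0,"y":0.01,"z":0,"twist":0},{"gripper":1,"x":0,"y":0.0025,"z":0,"twist":0},{"gripper":1,"x":0,"y":0,"z":0,"twist":0},{"gripper":1,"x":0,"y":0,"z":0,"twist":0},{"gripper":1,"x":0,"y":0,"z":0,"twist":0}]'
```

```text
time: 21.38
ee_pos: [0.556, 0.1306, 0.0809]
tool_rot: [[0.103, -0.003, 0.995], [-0.995, -0.0, 0.103], [0.0, -1.0, -0.003]]
ft_force: [-0.2, 0.1, -0.9]
gripper_width: 0.0446
time: 22.0
ee_pos: [0.5579, 0.1303, 0.0709]
tool_rot: [[0.102, 0.001, 0.995], [-0.995, 0.0, 0.102], [-0.0, -1.0, 0.001]]
ft_force: [-0.2, 0.3, -1.2]
gripper_width: 0.0445
```

```bash
python3 -m handwheel '[{"gripper":0.1,"x":0,"y":0,"z":0,"twist":0},{"gripper":-1,"x":0,"y":0,"z":0,"twist":0},{"gripper":-1,"x":0,"y":0,"z":0,"twist":0},{"gripper":-1,"x":0,"y":0,"z":0,"twist":0},{"gripper":-1,"x":0,"y":-0.04,"z":0,"twist":0}]'
python3 -m handwheel '[{"gripper":-1,"x":0,"y":-0.05,"z":0,"twist":0},{"gripper":-1,"x":0,"y":-0.05,"z":0,"twist":0},{"gripper":-1,"x":0,"y":0,"z":0,"twist":-0.1667},{"gripper":-1,"x":0,"y":0,"z":0,"twist":-0.1667},{"gripper":-1,"x":0,"y":0,"z":0,"twist":-0.1667}]'
python3 -m handwheel '[{"gripper":-1,"x":0,"y":0,"z":0,"twist":-0.1667},{"gripper":-1,"x":0,"y":0,"z":0,"twist":-0.1667},{"gripper":-1,"x":0,"y":0,"z":0,"twist":-0.1667},{"gripper":-1,"x":0.0202,"y":0,"z":-0.0479,"twist":0},{"gripper":-1,"x":0.0202,"y":0,"z":-0.0479,"twist":0}]'
python3 -m handwheel '[{"gripper":-1,"x":0.0202,"y":0,"z":-0.0479,"twist":0},{"gripper":-1,"x":0.0202,"y":0,"z":-0.0479,"twist":0},{"gripper":-1,"x":0.0202,"y":0,"z":-0.0479,"twist":0},{"gripper":-1,"x":0.0202,"y":0,"z":-0.0479,"twist":0},{"gripper":-1,"x":0,"y":0,"z":0,"twist":0}]'
python3 - <<'E'
from h import *
go((.549,-.2855),.037,-24)
p=viewer.snapshot('scene');caps(p)
cv2.imwrite('pics/s6.png',cv2.resize(p['color'][130:380,120:560],(704,400)))
o=r.get_obs(); p=viewer.snapshot('wrist'); P=cloud(p,(np.array(o['ee_pos']),np.array(o['tool_rot'])))
Q=P[(np.hypot(P[...,0]-.549,P[...,1]+.285)<.04)&(P[...,2]>.045)&(P[...,2]<.075)]
if len(Q): lo,hi=np.percentile(Q,[1,99],axis=0); print('pot',len(Q),lo,hi,(lo+hi)/2)
E
```

```text
time: 22.62
ee_pos: [0.5558, 0.1299, 0.1087]
tool_rot: [[0.102, -0.005, 0.995], [-0.995, -0.001, 0.102], [0.0, -1.0, -0.005]]
ft_force: [-0.4, 0.1, 0.3]
gripper_width: 0.0814
time: 23.25
ee_pos: [0.5576, 0.1302, 0.2106]
tool_rot: [[0.591, 0.0, 0.807], [-0.807, 0.0, 0.591], [0.0, -1.0, 0.0]]
ft_force: [0.0, 0.2, 0.0]
gripper_width: 0.0915
time: 23.88
ee_pos: [0.5552, 0.0254, 0.2105]
tool_rot: [[0.913, 0.0, 0.407], [-0.407, -0.0, 0.913], [0.0, -1.0, 0.0]]
ft_force: [0.1, -0.8, 0.3]
gripper_width: 0.0913
time: 24.5
ee_pos: [0.5506, -0.1843, 0.2104]
tool_rot: [[0.911, 0.0, 0.412], [-0.412, -0.0, 0.911], [0.0, -1.0, -0.0]]
ft_force: [0.7, 0.4, -0.5]
gripper_width: 0.0912
t 24.50 tcp [ 0.5506 -0.1843  0.2104] yaw -24.32 tilt -1.0 w 0.0912 F [ 0.7  0.4 -0.5]
 before-twist shift xyz [ 0.0402  0.1735 -0.0928] twist deg -0.3 -> -0.0053
 after-twist shift xyz [ 0.0397  0.1734 -0.093 ]
0 slot [0.5398 0.3094] top 0.115 200 mid [540.2 307.4] size [39.6 40. ]
1 slot [0.622  0.2728] top 0.134 91 mid [621.2 270.9] size [28.1 25.6]
2 slot [0.6314 0.1833] top 0.096 80 mid [628.  181.7] size [36.2 34.5]
3 slot [0.5586 0.1304] top 0.115 227 mid [558.  128.5] size [41.  40.9]
4 slot [0.4764 0.167 ] top 0.134 126 mid [477.  166.3] size [28.3 27.2]
5 none
pot 1343 [ 0.52796372 -0.30512256  0.04596469] [ 0.57096623 -0.26260891  0.06358213] [ 0.54946498 -0.28386573  0.05477341]
```

View pics/s6.png

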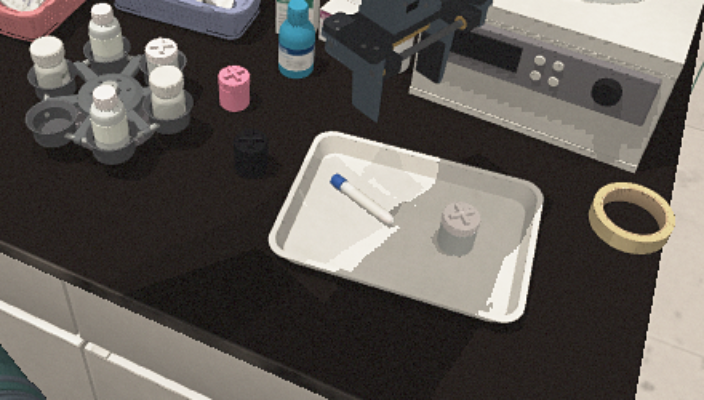

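Jar is in bucket 3 at crop (167,95), tall in bucket 1 at (105,35), and bucket 5 at (55,120) is empty. The pot waits at (460,225).

```bash
python3 -m handwheel '[{"gripper":-1,"x":0.02,"y":0,"z":-0.047,"twist":0},{"gripper":-1,"x":0.02,"y":0,"z":-0.0462,"twist":0},{"gripper":-1,"x":0,"y":0.05,"z":0,"twist":0},{"gripper":-1,"x":0,"y":0.05,"z":0,"twist":0},{"gripper":-1,"x":0,"y":0.04,"z":0,"twist":0}]' 30
python3 -m handwheel '[{"gripper":-1,"x":0,"y":0.0335,"z":0,"twist":0},{"gripper":-1,"x":0,"y":0,"z":0,"twist":0},{"gripper":-1,"x":0,"y":0,"z":0,"twist":0},{"gripper":1,"x":0,"y":0,"z":0,"twist":0},{"gripper":1,"x":0,"y":0,"z":0,"twist":0}]' 30
python3 -m handwheel '[{"gripper":1,"x":0,"y":0,"z":0,"twist":0},{"gripper":1,"x":0,"y":0,"z":0,"twist":0},{"gripper":1,"x":0,"y":0,"z":0,"twist":0},{"gripper":1,"x":0,"y":0,"z":0,"twist":0},{"gripper":1,"x":0,"y":0,"z":0,"twist":0}]'
python3 -c "
from h import *
go(slot(5),.2,-24)"
```

```text
time: 25.22
ee_pos: [0.549, -0.2815, 0.0686]
tool_rot: [[0.913, -0.001, 0.408], [-0.408, 0.001, 0.913], [-0.001, -1.0, 0.0]]
ft_force: [0.6, -0.0, 0.6]
gripper_width: 0.0912
time: 25.85
ee_pos: [0.5497, -0.2832, 0.0381]
tool_rot: [[0.913, 0.001, 0.409], [-0.409, -0.001, 0.913], [0.002, -1.0, -0.0]]
ft_force: [0.2, 0.3, -0.8]
gripper_width: 0.0741
time: 26.48
ee_pos: [0.5491, -0.283, 0.0369]
tool_rot: [[0.913, -0.0, 0.409], [-0.409, 0.0, 0.913], [-0.0, -1.0, -0.0]]
ft_force: [0.0, -0.1, 2.1]
gripper_width: 0.0448
t 26.48 tcp [ 0.5491 -0.283   0.0369] yaw -24.13 tilt -1.0 w 0.0448 F [ 0.  -0.1  2.1]
 before-twist shift xyz [-0.2955 -0.163   0.4588] twist deg -0.1 -> -0.0022
 after-twist shift xyz [-0.2945 -0.1631  0.4595]
```

```bash
python3 -m handwheel '[{"gripper":1,"x":0,"y":-0.03,"z":0,"twist":0},{"gripper":1,"x":0,"y":-0.055,"z":0,"twist":0},{"gripper":1,"x":0,"y":-0.06,"z":0,"twist":0},{"gripper":1,"x":0,"y":-0.06,"z":0,"twist":0},{"gripper":1,"x":-0.0295,"y":0,"z":0.0459,"twist":0}]'
python3 -m handwheel '[{"gripper":1,"x":-0.0295,"y":0,"z":0.0459,"twist":0},{"gripper":1,"x":-0.0295,"y":0,"z":0.0459,"twist":0},{"gripper":1,"x":-0.0295,"y":0,"z":0.0459,"twist":0},{"gripper":1,"x":-0.0295,"y":0,"z":0.0459,"twist":0},{"gripper":1,"x":-0.0295,"y":0,"z":0.0459,"twist":0}]'
python3 -m handwheel '[{"gripper":1,"x":-0.0295,"y":0,"z":0.0459,"twist":0},{"gripper":1,"x":-0.0295,"y":0,"z":0.0459,"twist":0},{"gripper":1,"x":-0.0295,"y":0,"z":0.0459,"twist":0},{"gripper":1,"x":-0.03,"y":0,"z":0.0457,"twist":0},{"gripper":1,"x":0,"y":0,"z":0,"twist":0}]'
python3 -m handwheel '[{"gripper":1,"x":0,"y":0,"z":0,"twist":0},{"gripper":1,"x":0,"y":0,"z":0,"twist":0},{"gripper":1,"x":0,"y":0,"z":0,"twist":0},{"gripper":1,"x":0,"y":0,"z":0,"twist":0},{"gripper":1,"x":0,"y":0,"z":0,"twist":0}]'
python3 -c "
from h import *
go(slot(5),.0685,-24)"
```

```text
time: 27.1
ee_pos: [0.5435, -0.2313, 0.247]
tool_rot: [[0.911, 0.008, 0.411], [-0.411, -0.004, 0.911], [0.008, -1.0, -0.0]]
ft_force: [0.6, 0.4, -1.2]
gripper_width: 0.0445
time: 27.72
ee_pos: [0.4996, 0.0423, 0.2419]
tool_rot: [[0.913, 0.0, 0.409], [-0.409, 0.0, 0.913], [0.0, -1.0, 0.0]]
ft_force: [0.7, 0.3, -0.5]
gripper_width: 0.0446
time: 28.35
ee_pos: [0.4662, 0.2592, 0.2418]
tool_rot: [[0.914, -0.0, 0.405], [-0.405, 0.0, 0.914], [-0.0, -1.0, 0.0]]
ft_force: [-0.4, -0.7, -1.3]
gripper_width: 0.0445
time: 28.98
ee_pos: [0.4671, 0.2563, 0.242]
tool_rot: [[0.912, 0.0, 0.409], [-0.409, -0.0, 0.912], [0.0, -1.0, 0.0]]
ft_force: [-0.0, -0.3, -0.8]
gripper_width: 0.0441
t 28.98 tcp [0.4671 0.2563 0.242 ] yaw -24.15 tilt -1.0 w 0.0441 F [-0.  -0.3 -0.8]
 before-twist shift xyz [-0.0002  0.1735  0.0002] twist deg -0.2 -> -0.0025
 after-twist shift xyz [-0.0002  0.1735  0.0002]
```

```bash
python3 -m handwheel '[{"gripper":1,"x":0,"y":0.05,"z":0,"twist":0},{"gripper":1,"x":0,"y":0.05,"z":0,"twist":0},{"gripper":1,"x":0,"y":0.03,"z":0,"twist":0},{"gripper":1,"x":0,"y":0.022,"z":0,"twist":0},{"gripper":1,"x":0,"y":0.01,"z":0,"twist":0}]'
python3 -m handwheel '[{"gripper":1,"x":0,"y":0.009,"z":0,"twist":0},{"gripper":1,"x":0,"y":0.0015,"z":0,"twist":0},{"gripper":1,"x":0,"y":0,"z":0,"twist":0},{"gripper":1,"x":0,"y":0,"z":0,"twist":0},{"gripper":1,"x":0,"y":0,"z":0,"twist":0}]'
python3 -m handwheel '[{"gripper":0.1,"x":0,"y":0,"z":0,"twist":0},{"gripper":-1,"x":0,"y":0,"z":0,"twist":0},{"gripper":-1,"x":0,"y":0,"z":0,"twist":0},{"gripper":-1,"x":0,"y":0,"z":0,"twist":0},{"gripper":-1,"x":0,"y":-0.04,"z":0,"twist":0}]'
python3 -m handwheel '[{"gripper":-1,"x":0,"y":-0.05,"z":0,"twist":0},{"gripper":-1,"x":0,"y":-0.05,"z":0,"twist":0},{"gripper":-1,"x":0,"y":-0.05,"z":0,"twist":0},{"gripper":-1,"x":0,"y":0,"z":0,"twist":0},{"gripper":-1,"x":0,"y":0,"z":0,"twist":0}]'
python3 - <<'E'
from h import *
go(slot(5))
p=viewer.snapshot('scene');caps(p); a=cv2.resize(p['color'][100:260,120:350],(690,480))
cv2.imwrite('pics/s7.png',a)
print('side');caps(viewer.snapshot('side'))
E
```

```text
time: 29.6
ee_pos: [0.469, 0.2581, 0.0807]
tool_rot: [[0.912, 0.003, 0.41], [-0.41, 0.003, 0.912], [0.002, -1.0, 0.004]]
ft_force: [-1.6, 14.6, 25.4]
gripper_width: 0.0444
time: 30.22
ee_pos: [0.4684, 0.2577, 0.0702]
tool_rot: [[0.912, 0.003, 0.409], [-0.409, 0.002, 0.912], [0.002, -1.0, 0.003]]
ft_force: [2.3, 7.8, -1.2]
gripper_width: 0.0447
time: 30.85
ee_pos: [0.4653, 0.2556, 0.1077]
tool_rot: [[0.913, -0.005, 0.409], [-0.409, -0.002, 0.913], [-0.003, -1.0, -0.004]]
ft_force: [-0.1, -0.6, -0.2]
gripper_width: 0.0813
time: 31.48
ee_pos: [0.4667, 0.2563, 0.2589]
tool_rot: [[0.913, -0.0, 0.409], [-0.409, -0.0, 0.913], [-0.0, -1.0, -0.0]]
ft_force: [-1.0, 0.1, -0.2]
gripper_width: 0.0915
t 31.48 tcp [0.4667 0.2563 0.2589] yaw -24.13 tilt -1.0 w 0.0915 F [-1.   0.1 -0.2]
 before-twist shift xyz [ 0.0002 -0.      0.0003] twist deg 0.0 -> 0.0000
0 slot [0.5398 0.3094] top 0.115 203 mid [539.9 308.6] size [40.  40.3]
1 slot [0.622  0.2728] top 0.134 93 mid [622.6 271.3] size [28.1 28.4]
2 slot [0.6314 0.1833] top 0.096 71 mid [633.9 182.3] size [31.8 32.9]
3 slot [0.5586 0.1304] top 0.115 222 mid [558.9 128.6] size [41.6 42. ]
4 slot [0.4764 0.167 ] top 0.134 125 mid [476.8 166.7] size [27.5 27.1]
5 slot [0.467  0.2565] top 0.095 82 mid [468.2 252.4] size [35.7 34.9]
side
0 slot [0.5398 0.3094] top 0.114 71 mid [539. 309.] size [39.6 42.5]
1 slot [0.622  0.2728] top 0.132 44 mid [623.  271.2] size [28.1 27.5]
2 slot [0.6314 0.1833] top 0.095 33 mid [631.6 183.4] size [26.2 25.9]
3 slot [0.5586 0.1304] top 0.114 94 mid [558.3 129.2] size [39.  43.6]
4 slot [0.4764 0.167 ] top 0.132 57 mid [476.1 165.2] size [27.5 27.4]
5 slot [0.467  0.2565] top 0.095 34 mid [467.7 255. ] size [25.  23.3]
```

View pics/s7.png

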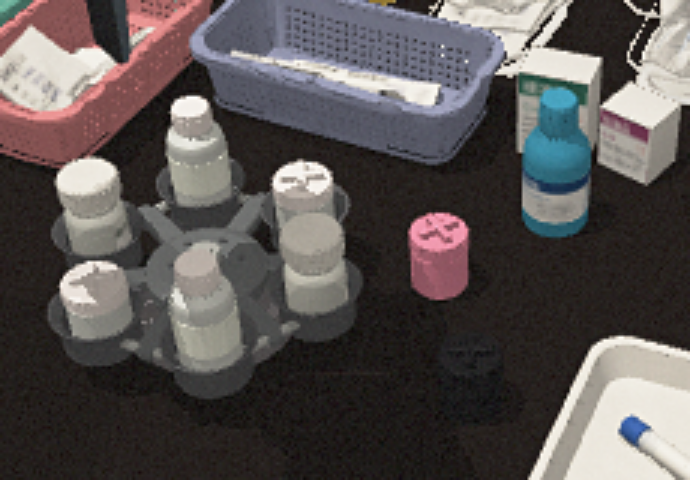

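Pairs stand opposite: jars (88,195)/(315,250), talls (198,150)/(205,310), squats (300,200)/(95,310). The last pot met about 25 N of contact on the way in, so I check from the wrist camera that it is level.

Run:
```python
from h import *
o=r.get_obs(); p=viewer.snapshot('wrist'); pose=(np.array(o['ee_pos']),np.array(o['tool_rot']))
caps(p,pose); P=cloud(p,pose)
cv2.imwrite('pics/w8.png',p['color'])
for q,n in ((P,'wrist'),(cloud(viewer.snapshot('scene')),'scene')):
  for k in range(6):
    s=slot(k)+(np.array([.001,.002]) if n=='wrist' else 0); lo,hi={0:(.105,.12),3:(.105,.12),5:(.084,.0905),2:(.084,.0905)}.get(k,(.125,.14))
    Q=q[(np.hypot(q[...,0]-s[0],q[...,1]-s[1])<(.013 if k in(1,4) else .019))&(q[...,2]>lo)&(q[...,2]<hi)]
    if len(Q)<20: print(n,k,len(Q)); continue
    A=np.c_[Q[:,:2]-s,np.ones(len(Q))]; c=np.linalg.lstsq(A,Q[:,2],rcond=None)[0]
    print(n,k,len(Q),'slope deg',np.round(np.degrees(c[:2]),1),'z %.4f'%c[2])
```

```text
0 slot [0.5398 0.3094] top 0.113 1879 mid [540.8 310.5] size [41.4 41.4]
1 slot [0.622  0.2728] top 0.133 915 mid [622.4 272.8] size [26.8 26.5]
2 slot [0.6314 0.1833] top 0.093 358 mid [631.7 184.9] size [26.2 27.4]
3 slot [0.5586 0.1304] top 0.112 596 mid [567.7 133.2] size [26.4 38.1]
4 slot [0.4764 0.167 ] top 0.133 591 mid [477.7 168.8] size [26.4 26.4]
5 slot [0.467  0.2565] top 0.094 326 mid [468.6 255.9] size [25.  25.7]
wrist 0 1392 slope deg [0. 0.] z 0.1119
wrist 1 775 slope deg [ 1.3 -3.9] z 0.1322
wrist 2 647 slope deg [-0.2  0.4] z 0.0877
wrist 3 450 slope deg [-0.7 -0.4] z 0.1119
wrist 4 490 slope deg [-0.6 -1.6] z 0.1326
wrist 5 669 slope deg [-0. -0.] z 0.0878
scene 0 147 slope deg [-0.3  1.6] z 0.1142
scene 1 69 slope deg [7.8 2.2] z 0.1347
scene 2 58 slope deg [1.2 0.3] z 0.0890
scene 3 168 slope deg [0.  0.7] z 0.1141
scene 4 106 slope deg [8.1 6.4] z 0.1339
scene 5 74 slope deg [ 0.3 -0.7] z 0.0893
```

View pics/w8.png

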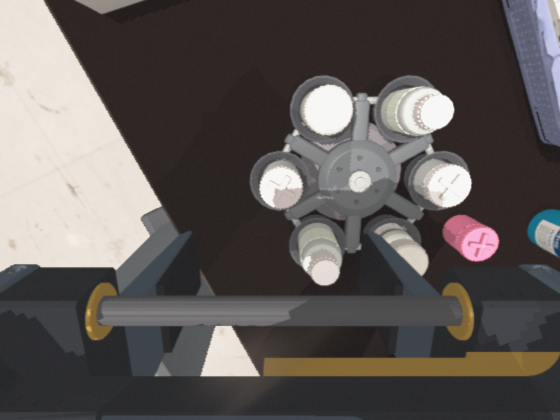

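All caps sit at the right height. The moved pot (280,185) is level and as high as its untouched twin (440,185). Handing in.

```bash
python3 -c "
from rig import r
print(r.sign_off())"
```

```text
the job is handed in; nothing more can be done
None
```

I handed the job in at about 31.5 s of the 102 s allowed. All six bottles are back in buckets, with the two talls, the two jars and the two squats each standing opposite each other.

**Moves:** I set one squat pot on the tray. One tall bottle then went into the emptied bucket and one jar into the tall's old bucket. The pot went into the jar's old bucket last.

**Last checks:**
- **Height:** cap tops match fully seated bottles, at about 133, 113 and 94 mm. The moved pot is as high as its untouched twin.
- **Level:** plane fits on the jars and squats show less than 2° of tilt. Fits on the narrow tall caps were too noisy to trust, up to 8°, and the untouched tall read the same, so I went by their height and position.
- **Bystanders:** the swab tube and wash bottle look unmoved in the pictures, and the gripper was open and clear above the rotor. I did not measure the swab tube or wash bottle again.

**What disagreed:** the pot brushed the bucket at about 25 N while going in, but it sat down fully. Before the first pick, the wrist camera differed from the fixed cameras by up to 4 mm in y, so I took a value in between.

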